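# Set the waffle iron's browning wheel and shut its lid

### The job

Get the waffle iron ready to heat up: flick the ribbed edge of its browning wheel with a fingertip, click by click, until the white pointer stands at the fourth of the five dots (the last but one towards the largest), and push the raised lid gently all the way down. Only touch and push: lift nothing, do not raise the lid any higher, do not clamp or force the wheel, and leave the other things where they stand.

Things in the scene. Friction and masses are not known exactly. Their poses are not given: they have to be found in the camera images.
- waffle_iron: black and steel waffle iron, standing firm. Origin on the worktop under the centre of its body (170 mm along its x, 220 mm along its y). Its +x points to the hinge at the back, +y to the left seen from the front, z up. Lower half up to z = 60 mm. A control ledge runs along the front: x -135 to -85, y -108 to +108, top at z = 44, underside 12 mm above the worktop
- wheel_axis (a point): on the upright axis of the browning wheel, fixed to the iron at x -132, y -62, z 40 mm. The wheel is a level grey disc, z 31 to 47 mm, core radius 23.5 mm, with 10 upright round ribs (radius 4 mm on a circle of radius 26 mm: 30 mm to the rib tips). Its front half sticks out of the ledge's front face. At every click stop two ribs stand 18 degrees either side of its foremost point, the next at 54
- browning_wheel: the browning wheel, a level grey disc with a ribbed edge and a dark centre; origin on its axis at its underside, 31 mm above the worktop; it turns with the wheel
- wheel_pointer (a point): outer end of the white pointer bar on top of the wheel, 24.5 mm from the wheel's axis; it points at the set dot
- fourth_dot (a point): the fourth of five white dots of growing size on the ledge round the wheel's back half, 37.5 mm from its axis, at +72, +36, 0, -36, -72 degrees from the iron's +x (counter-clockwise from above): smallest at the left, largest at the right; this one at -36
- browning (a joint): wheel angle, grows clockwise from above (the front edge moves to the iron's +y): 0 smallest dot, 0.628 second, 1.257 third, 1.885 fourth, 2.513 rad largest; end stops 0.12 beyond. Sprung click stops hold it at each dot; about 2 N at the ribs moves it. Pushed past the middle between two dots it snaps on to the next once free; it does not run on further
- hinge_axis (a point): middle of the lid's hinge axis, at the iron's x +88, y 0, z 62 mm; the axis runs along the iron's y. Above and behind, to the left, hangs a wall cabinet: from 0.43 m above the worktop up, its doors at x = 0.62 m of the world (their handles reach to about 0.58), its right end at y = -0.14 m; keep arm and wrist clear of it
- lid (a joint): opening angle of the lid: 0 = shut, grows as the front edge rises. Stiff counterbalanced hinge: it stays where it is left; 2 to 3 N at the front edge moves it. It shuts on a hard stop. Shut, the lid is a steel slab with 12 mm edge rounding over the whole body, z 64 to 96 mm: outer face 34 mm from the hinge axis, front edge 173 mm from it
- lid_handle (a point): middle of the upper side of the lid's handle, a solid black lip (100 mm long along the iron's y, 14 mm thick, rounded) that sticks 38 mm out of the lid's front edge. With the lid shut this point is 199 mm in front of and 25 mm above the hinge axis, so 87 mm above the worktop; it swings with the lid
- honey_jar: bystander: honey jar, 66 x 72 x 102 mm, origin under its centre
- teaspoon: bystander: steel teaspoon lying flat, 137 x 28 x 13 mm, length along its x, origin under its centre
- spread_tub: bystander: tub of spread with a green lid, 96 x 137 x 53 mm, origin under its centre
- salt_shaker: bystander: salt shaker, 44 x 44 x 90 mm, origin under its centre
- cook_book: bystander: cook book lying flat, 210 x 149 x 21 mm, origin under its centre
- tea_mug: bystander: white mug with a dark band, 90 x 128 x 107 mm, origin under its centre

How it is judged:
By the outcome, as a careful person would: the job done as asked, in the order asked, and still so for the second after the job is handed in, with the robot touching nothing.
It also fails if it takes over 51 s, if anything falls off the work surface, if the arm or the gripper's body presses on something with over 40 N, if the wrist force passes 120 N, or if a joint passes its speed limit or range.

### The arm

A 6-joint arm with a two-finger parallel gripper is mounted at the origin on a cart in front of the work surface, level with it; the furniture and walls round the work are solid. World frame = base frame: x ahead of the robot, y to its left, z up, the work surface at z = 0. Lengths are in m, angles in rad, forces in N, time in s.
With the tool pointing down it reaches from about 0.3 to 0.875 m from the base axis. Payload 6.4 kg.
Tool frame: the origin (TCP) lies on the centre line of the jaws, within the pads' length; the fingertips stand 22 mm ahead of it and the grasp point (between the pads) lies 3 mm ahead of it (manip.tip_extent is the distance from the TCP to the fingertips, in m); z points along the fingers, y is the line along which they close (so a half turn about z gives the same grasp; the last joint's range is limited). The gripper opens to 85 mm and grips with 20 to 120 N. Pads are 22 mm wide; open, the fingers measure 114 mm over their backs; the gripper's body (76 mm by 85 mm) begins 54 mm behind the grasp point. The pads swing forward as they close: fully open they stand 13 mm farther back than shut.
Start: joints at [1.068, 0.181, 1.607, -0, 1.354, -0.206], TCP at [0.168, 0.55, 0.253] pointing down, gripper open.
Joint ranges: [-2.99, 2.99], [-0.89, 2.07], [0.3, 2.58], [-1.14, 4.28], [0, 2.63], [-3.12, 3.12]. Speed limits (rad/s): [2.57, 2.57, 3.01, 3.14, 3.14, 3.14].

### API

Orientations are given as a rotation vector (axis times angle).
In Python, from bench import manip, snapshot, job, finder gives the robot as it stands.
- The arm moves only by the tool arm_command, never from a script. Its arguments are lists of equal length, an entry for each row: "fingers": the opening in per cent of the stroke, from 0 (shut) to 100 (fully open); "linear": the shift along the tool's x, y, z in cm, a list of three; "roll": the turn about the tool's z in rad. In form: {"fingers": [fingers, ...], "linear": [[tx, ty, tz], ...], "roll": [roll, ...]}. A call has 1 to 5 rows; each row is the pose to reach, as a shift and turn from the pose commanded when the call began, along the tool's axes at that moment; what a row does not reach only later rows make up. A row lasts 1/8 s, in which the tool goes at most 62.5 mm and 10.7 degrees, less where a joint would pass 70% of its speed; a pose out of reach is approached as far as the arm can. A call with a gripper value outside its range is refused whole. The fingers move at their own pace and stop on an object; "grip_force" is the grip in N (left out, the last holds). Time passes only in rows, so rows that repeat a pose let the fingers close. It gives the time, the measured TCP pose, the force, the opening and the grip force at its end, in the units of the state.
- manip.read_state(): the state, without advancing time (a new reading comes with each control period).
- snapshot(name): name is "scene" or "top" or "wrist"; returns a dict with "frame" (400x640x3 uint8, blue, green, red), "K" (3x3 intrinsics, pixels), "world_from_camera" (4x4, takes a point from camera to world coordinates). Camera axes: x right, y up, looking along -z (the intrinsics and any distortion apply to the point x, -y, -z); pixel columns grow to the right and rows downward; lengths in m; the calibration is good to about 2 mm. A picture is of the moment at which its call begins. There is no depth.
- job.sign_off(): hands the job in; it is judged then, once.
Trained networks look in the newest picture that a camera, given by its name, has taken for a name from the list of things; names that differ only in an ending like _2 or _b are one class to them, and where a whole thing is asked for, a point or a joint stands for the part that bears it (a point fixed in the world has none). Each returns a list of dicts, best first, with "confidence" (0 to 1); they miss things now and then, are a little off and sometimes report something else, mostly with a low value. They report only what shows in the picture. A call takes as long as a camera call.
- finder.search_frame(camera, name): "centre" ([row, column] as shares, 0 to 1, of the picture: columns of its width, rows of its height, amid what is visible of it).
- finder.landmark_of(camera, name): "centre" ([row, column] as shares, 0 to 1, of the picture: columns of its width, rows of its height: a listed point, or the origin of a listed thing).
The state is a dict: "time_s": time; "joint_positions": joint angles; "qd": joint speeds; "effort": joint torques, N m; "eef_pos": TCP position; "eef_rot": TCP orientation; "contact_force": force on the tool from outside, world axes, zero at the start; "wrist_torque": the same for the moment, N m; "opening": finger opening in m; "grip_force": force on a finger pad.
Only numpy, scipy, OpenCV 4.12 (cv2) and the standard library are available. Lean on these libraries where they do the work, as an engineer would, in place of code of your own. Each camera call takes 0.05 s, during which the arm holds its last target. There are 200 camera calls.

## Working session

There is one attempt and no reset: what is moved stays moved. The work goes in short steps, Python scripts to look and compute and a tool call to move; the robot and the scene stay as the last step left them, time stands still between calls to the robot, and variables do not carry over. Pictures are saved under pics/ and viewed, at most 10 in all, crops included, and the job is handed in when it is done.

Besides the shell and the picture viewer there is one more tool, called as name([rows], argument=value, ...), one row to a line, values as JSON. arm_command: Moves the arm, as the interface text tells. Its arguments: {"type":"object","properties":{"fingers":{"type":"array"},"linear":{"type":"array"},"roll":{"type":"array"},"grip_force":{"type":"number"}},"required":["fingers","linear","roll"]}

```bash
mkdir -p pics; cat > h.py <<'E'
import numpy as np, cv2
from bench import manip, snapshot, job, finder
def ray(s,c):
    K=s["K"];T=s["world_from_camera"];h,w=s["frame"].shape[:2]
    u,v=c[1]*w,c[0]*h
    d=np.array([(u-K[0,2])/K[0,0],-(v-K[1,2])/K[1,1],-1.]);d=T[:3,:3]@d
    return T[:3,3],d/np.linalg.norm(d)
def atz(s,c,z):
    o,d=ray(s,c);return o+d*(z-o[2])/d[2]
def proj(s,p):
    K=s["K"];T=s["world_from_camera"];q=T[:3,:3].T@(np.array(p)-T[:3,3])
    return np.array([K[0,0]*q[0]/-q[2]+K[0,2],K[1,1]*-q[1]/-q[2]+K[1,2]])
E
python3 - <<'E'
from h import *
np.set_printoptions(precision=4,suppress=True)
S={}
for c in("scene","top"):
    s=snapshot(c);cv2.imwrite(f"pics/{c}0.png",s["frame"]);S[c]=s
    print(c,s["world_from_camera"][:3,3],s["K"][0,0])
    for n,z in(("waffle_iron",0),("wheel_axis",.04),("wheel_pointer",.047),("fourth_dot",.044),("hinge_axis",.062),("lid_handle",.2),("browning_wheel",.031),("honey_jar",0),("teaspoon",0),("spread_tub",0),("salt_shaker",0),("cook_book",0),("tea_mug",0)):
        for r in finder.landmark_of(c,n)[:2]:
            print(n,round(r["confidence"],2),np.array(r["centre"])*[400,640],atz(s,r["centre"],z))
print(manip.read_state())
E
```

```text
scene [ 0.0496 -0.6766  0.7855] 374.5747050027278
waffle_iron 0.73 [261.12  396.672] [ 0.582  -0.2583  0.    ]
waffle_iron 0.4 [283.12  378.112] [ 0.494 -0.281  0.   ]
wheel_axis 0.58 [294.32  373.568] [ 0.4412 -0.3181  0.04  ]
wheel_pointer 0.75 [285.2   376.704] [ 0.4606 -0.307   0.047 ]
fourth_dot 0.69 [297.52 390.08] [ 0.4635 -0.3495  0.044 ]
fourth_dot 0.69 [149.32  271.104] [0.5621 0.3618 0.044 ]
hinge_axis 0.55 [231.68  423.232] [ 0.6676 -0.2623  0.062 ]
lid_handle 0.73 [227.48  381.888] [ 0.4881 -0.2779  0.2   ]
lid_handle 0.73 [263.12  395.328] [ 0.4407 -0.3669  0.2   ]
browning_wheel 0.69 [298.6   371.776] [ 0.4346 -0.3201  0.031 ]
honey_jar 0.68 [229.88  344.704] [ 0.5452 -0.0829  0.    ]
honey_jar 0.27 [297.4   372.928] [ 0.455  -0.3045  0.    ]
teaspoon 0.74 [258.48  321.088] [ 0.4266 -0.1281  0.    ]
spread_tub 0.72 [195.52  322.624] [0.5863 0.0821 0.    ]
spread_tub 0.21 [262.4   395.712] [ 0.5769 -0.2599  0.    ]
salt_shaker 0.89 [216.4   272.576] [0.4067 0.0962 0.    ]
cook_book 0.56 [179.6   263.104] [0.4746 0.2759 0.    ]
tea_mug 0.6 [150.48  273.088] [0.5944 0.411
[... 1078 characters left out ...]
k 0.6 [222.52 259.2 ] [0.4585 0.2767 0.    ]
cook_book 0.45 [232.2  367.68] [ 0.4175 -0.1314  0.    ]
tea_mug 0.77 [186.68 219.52] [0.5982 0.4313 0.    ]
tea_mug 0.74 [230.92  420.608] [ 0.4201 -0.3292  0.    ]
{'time_s': 1.4, 'joint_positions': array([ 1.0677,  0.1808,  1.607 , -0.    ,  1.3538, -0.2063]), 'qd': array([-0.    , -0.001 , -0.0011,  0.0012,  0.0005, -0.0021]), 'effort': array([ -0.0005, -44.4847, -35.1673,  -0.0003,   0.0007,   0.    ]), 'eef_pos': array([0.1682, 0.5499, 0.2533]), 'eef_rot': array([-0.4645, -3.1071,  0.    ]), 'contact_force': array([ 0.5   , -0.706 ,  0.4028]), 'wrist_torque': array([0.0018, 0.0382, 0.0114]), 'grip_force': 0.0, 'opening': 0.08519165117469103}
```

```bash
python3 - <<'E'
import cv2
a=cv2.imread("pics/scene0.png")[170:340,300:500];b=cv2.imread("pics/top0.png")[140:260,330:470]
a=cv2.resize(a,None,fx=4,fy=4)[:600,:800];cv2.imwrite("pics/a.png",a[:600])
b=cv2.resize(b,None,fx=5,fy=5,interpolation=2);cv2.imwrite("pics/b.png",b)
E
```

```text
(no output)
```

View pics/a.png

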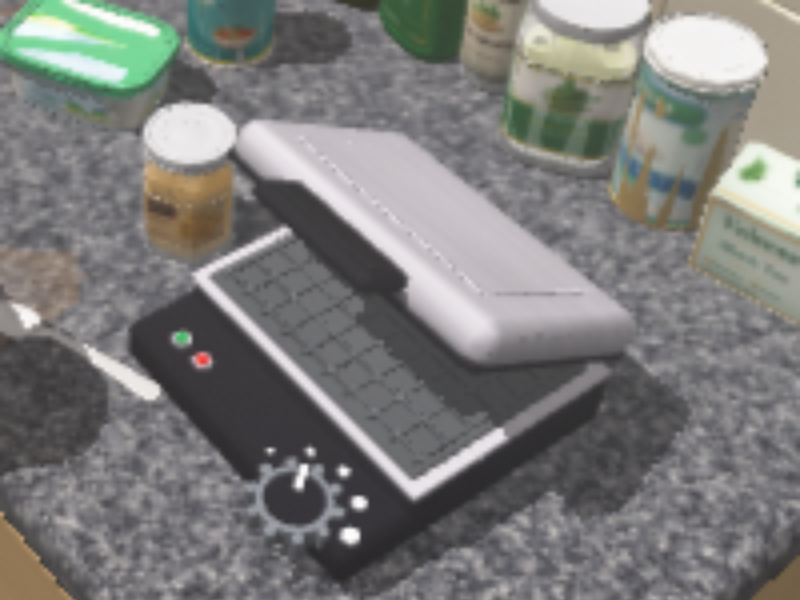

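View pics/b.png

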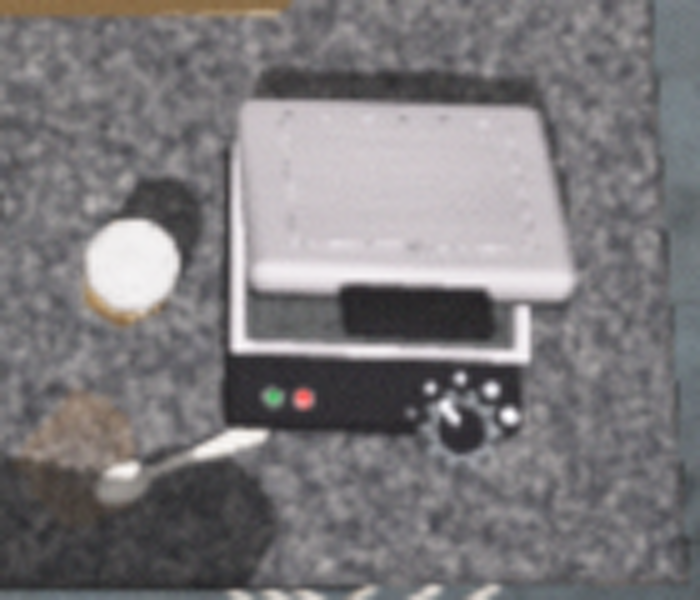

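View pics/scene0.png

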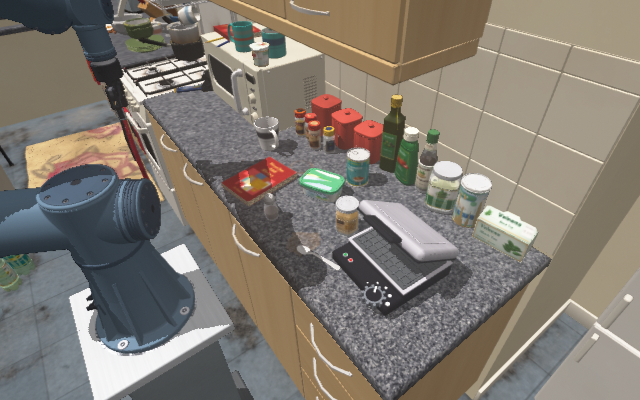

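The pictures show the pointer at the second dot: in top crop b the pointer is about (452,415) and the second dot (430,388). The wheel therefore needs two clicks clockwise. The lid is raised roughly 30°, with its handle at about (417,310) in crop b. The spoon end is at about (265,437), left of the wheel.

arm_command([
  [-4.8, -3.7, 0],
  [-9.6, -7.4, 0],
  [-14.4, -11.1, 0],
  [-19.2, -14.8, 0],
  [-24, -18.5, 0],
], fingers=[0, 0, 0, 0, 0], roll=[0.02, 0.04, 0.06, 0.08, 0.1])

```text
time_s: 2.02
eef_pos: [0.3444, 0.3012, 0.2536]
eef_rot: [0.62, 3.079, 0.001]
contact_force: [0.9, 0.2, 0.1]
opening: 0.0003
grip_force: 0.0
```

arm_command([
  [-3.5, -5, 0],
  [-7, -10, 0],
  [-10.5, -15, 0],
  [-14, -20, 0],
  [-17.5, -25, 0],
], fingers=[0, 0, 0, 0, 0], roll=[0, 0, 0, 0, 0])

```text
time_s: 2.65
eef_pos: [0.4086, 0.0025, 0.2538]
eef_rot: [0.619, 3.078, 0.0]
contact_force: [1.5, 0.5, 0.1]
opening: -0.0002
grip_force: 0.0
```

arm_command([
  [-1.7, -5.9, 0],
  [-3.4, -11.8, 0],
  [-5.1, -17.7, 0],
  [-7.2, -23.6, 1],
  [-9, -28.5, 2],
], fingers=[0, 0, 0, 0, 0], roll=[0, 0, 0, 0, 0])

```text
time_s: 3.28
eef_pos: [0.3807, -0.2957, 0.2335]
eef_rot: [0.621, 3.078, -0.001]
contact_force: [0.1, -0.3, -0.3]
opening: -0.0004
grip_force: 0.0
```

```bash
python3 - <<'E'
from h import *
np.set_printoptions(precision=4,suppress=True)
print(manip.read_state()["eef_pos"])
s=snapshot("wrist");cv2.imwrite("pics/w1.png",s["frame"]);print(s["world_from_camera"],s["K"])
for n,z in(("wheel_axis",.04),("wheel_pointer",.047),("fourth_dot",.044),("lid_handle",.17),("hinge_axis",.062)):
    for r in finder.landmark_of("wrist",n)[:2]:
        print(n,round(r["confidence"],2),np.array(r["centre"])*[400,640],atz(s,r["centre"],z))
E
```

```text
[ 0.3807 -0.2957  0.2335]
[[ 0.388  -0.889  -0.2433  0.3209]
 [ 0.9217  0.3734  0.1054 -0.2706]
 [-0.0028 -0.2652  0.9642  0.3544]
 [ 0.      0.      0.      1.    ]] [[321.6723   0.     317.5494]
 [  0.     321.6723 196.0269]
 [  0.       0.       1.    ]]
wheel_axis 0.84 [233.32  316.672] [ 0.4372 -0.3215  0.04  ]
wheel_axis 0.61 [234.    536.768] [ 0.5269 -0.1096  0.04  ]
wheel_pointer 0.69 [251.92  338.112] [ 0.4623 -0.3078  0.047 ]
fourth_dot 0.19 [232.68  317.632] [ 0.4354 -0.3196  0.044 ]
```

View pics/w1.png

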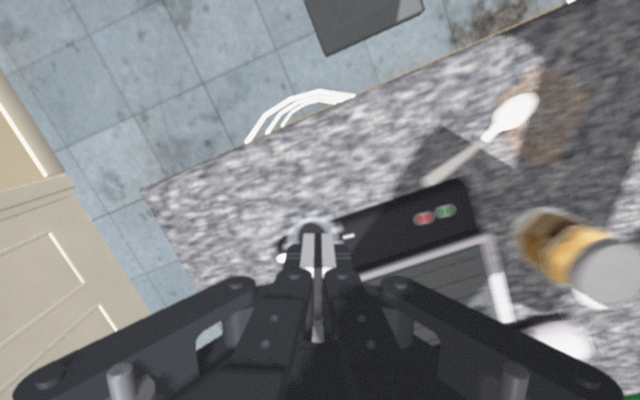

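The wrist view is partly blocked by the gripper. The wheel shows only behind the fingertips at about (313,233). I'll fit the iron's pose from the dots in the top and scene pictures instead.

```bash
cat > fit.py <<'E'
from h import *
from scipy.optimize import least_squares
np.set_printoptions(precision=4,suppress=True)
def cen(g,u,v,r=2):
    u0,v0=int(round(u)),int(round(v));w=g[v0-r:v0+r+1,u0-r:u0+r+1].astype(float);w=np.clip(w-w.min()-0.35*(w.max()-w.min()),0,None)
    yy,xx=np.mgrid[v0-r:v0+r+1,u0-r:u0+r+1];return np.array([(w*xx).sum(),(w*yy).sum()])/w.sum()
D={"top":[(411.6,222.2),(415.6,217.2),(421.6,215.2),(427.8,217.4),(431.6,222.6)],"scene":[(366.9,282.4),(377.1,282.4),(385.4,287.4),(389.4,295.1),(387.1,303.6)]}
ang=np.radians([72,36,0,-36,-72])
loc=np.c_[-.132+.0375*np.cos(ang),-.062+.0375*np.sin(ang),np.full(5,.044)]
def W(p,l):
    c,s=np.cos(p[2]),np.sin(p[2]);return np.c_[p[0]+c*l[:,0]-s*l[:,1],p[1]+s*l[:,0]+c*l[:,1],l[:,2]]
if __name__=="__main__":
    S={c:snapshot(c) for c in D};M={}
    for c in D:
        g=cv2.imread(f"pics/{c}0.png").min(2);M[c]=np.array([cen(g,*q) for q in D[c]]);print(M[c]-np.array(D[c]))
    def res(p,cs):
        return np.concatenate([(np.array([proj(S[c],q) for q in W(p,loc)])-M[c]).ravel() for c in cs])
    for cs in(["top"],["scene"],["top","scene"]):
        f=least_squares(res,[.56,-.265,-.04],args=(cs,));print(cs,f.x,np.abs(f.fun).max(),"axis",W(f.x,np.array([[-.132,-.062,.04]])))
    p=f.x
    for c in D:  # predicted outline of body corners & hinge ends, for check
        print(c,np.array([proj(S[c],q) for q in W(p,np.array([[-.135,.108,.044],[-.135,-.108,.044],[-.085,.11,.06],[-.085,-.11,.06]]))]))
E
python3 fit.py
```

```text
[[ 0.2562  0.0014]
 [ 0.0177 -0.0152]
 [-0.0096  0.0242]
 [ 0.087   0.0868]
 [-0.1795  0.1572]]
[[ 0.3007 -0.3418]
 [ 0.0703  0.0116]
 [ 0.0843 -0.0718]
 [-0.0607  0.024 ]
 [ 0.0456 -0.2551]]
['top'] [ 0.5708 -0.2664 -0.0408] 0.1433204307206779 axis [[ 0.4364 -0.323   0.04  ]]
['scene'] [ 0.5721 -0.2648 -0.0467] 0.15120807049066798 axis [[ 0.4373 -0.3205  0.04  ]]
['top', 'scene'] [ 0.5715 -0.2653 -0.0445] 0.5617597493334756 axis [[ 0.4369 -0.3214  0.04  ]]
top [[374.3114 224.764 ]
 [434.0179 226.746 ]
 [374.5195 210.5585]
 [435.747  212.5464]]
scene [[330.505  250.2481]
 [385.3864 310.1985]
 [345.5824 237.5266]
 [403.3877 295.7958]]
```

arm_command([
  [-1.5, -4.7, 0],
  [-1.5, -4.7, 6],
  [-1.5, -4.7, 12],
  [-1.5, -4.7, 16],
  [-1.5, -4.7, 17.7],
], fingers=[0, 0, 0, 0, 0], roll=[0, 0, 0, 0, 0])

```text
time_s: 4.3
eef_pos: [0.3765, -0.3401, 0.0545]
eef_rot: [-0.616, -3.078, -0.004]
contact_force: [-0.5, 0.1, 0.6]
opening: -0.0008
grip_force: 0.0
```

```bash
python3 - <<'E'
from h import *
from scipy.spatial.transform import Rotation as R
st=manip.read_state();print(st["eef_pos"],st["contact_force"],manip.tip_extent)
print(R.from_rotvec(st["eef_rot"]).as_matrix())
s=snapshot("wrist");t=snapshot("scene")
a=cv2.resize(s["frame"][150:300,220:420],None,fx=3,fy=3,interpolation=2);b=cv2.resize(t["frame"][220:345,300:440],(504,450),interpolation=2)
cv2.imwrite("pics/w2.png",cv2.resize(np.hstack([a,b[:, :400]]),(800,360)))
E
```

```text
[ 0.37650285 -0.34013394  0.0544797 ] [-0.52695461  0.08987192  0.55588721] 0.022
[[-0.92290105  0.38503261 -0.00188325]
 [ 0.38502693  0.92290111  0.00279512]
 [ 0.00281427  0.00185452 -0.99999432]]
```

View pics/w2.png

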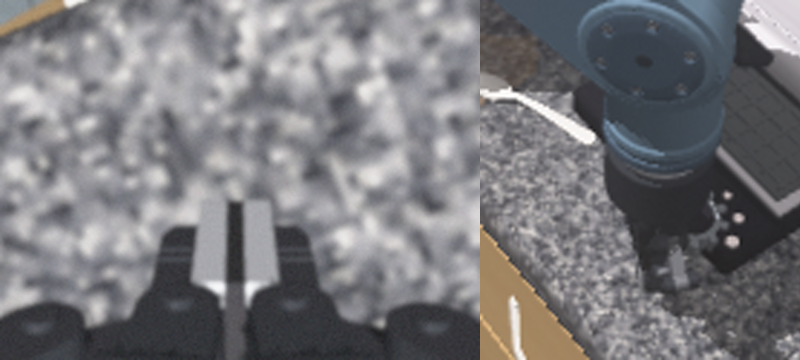

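arm_command([
  [0, 0, 0],
  [-0.6, 0.2, 0],
  [-1.2, 0.4, 0],
  [-1.7, 0.5, 0],
  [-1.7, 0.5, 0],
], fingers=[0, 0, 0, 0, 0], roll=[0, 0, 0, 0, 0])

```text
time_s: 5.03
eef_pos: [0.395, -0.3444, 0.0565]
eef_rot: [0.618, 3.08, -0.001]
contact_force: [0.2, -0.6, 0.2]
opening: -0.0003
grip_force: 0.0
```

arm_command([
  [0.1, 0.3, 0],
  [0.2, 0.6, 0],
  [0.3, 0.9, 0],
  [0.4, 1.15, 0],
  [0.5, 1.36, 0],
], fingers=[0, 0, 0, 0, 0], roll=[0, 0, 0, 0, 0])

```text
time_s: 5.65
eef_pos: [0.395, -0.3295, 0.0563]
eef_rot: [-0.619, -3.08, 0.0]
contact_force: [-0.4, 0.6, 0.5]
opening: -0.0001
grip_force: 0.4
```

```bash
cat > look.py <<'E'
import sys
from fit import *
P=[.5715,-.2653,-.0445]
def show(name,cams=("scene","top")):
    o=[]
    for c in cams:
        s=snapshot(c);u,v=proj(s,W(P,np.array([[-.12,-.062,.044]]))[0]).round().astype(int)
        f=cv2.resize(s["frame"][v-22:v+23,u-22:u+23],(400,400),interpolation=2);o.append(f)
    cv2.imwrite(f"pics/{name}.png",np.hstack(o))
    st=manip.read_state();print(st["time_s"],st["eef_pos"],st["contact_force"])
    ax=W(P,np.array([[-.132,-.062,.047]]))[0]
    for c in cams:
        s=snapshot(c)
        for r in finder.landmark_of(c,"wheel_pointer")[:1]:
            q=atz(s,r["centre"],.047)-ax;print(c,r["confidence"],q,"deg",np.degrees(np.arctan2(q[1],q[0])-P[2]))
show(sys.argv[1])
E
python3 look.py p1
```

```text
5.75 [ 0.395  -0.3294  0.0562] [-0.3317 -0.243  -0.9079]
scene 0.59 [0.0201 0.0121 0.    ] deg 33.621087737585064
top 0.58 [ 0.0115  0.0172 -0.    ] deg 58.806615398465226
```

View pics/p1.png

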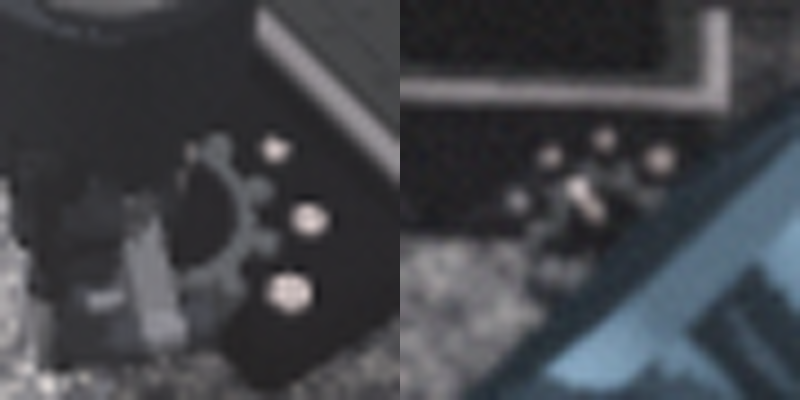

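The pointer has hardly moved: in the top half its tip is at (575,182), with the second dot at (548,155). The fingertip is narrower than I assumed, so I'll keep pushing.

arm_command([
  [0.06, 0.17, 0],
  [0.12, 0.34, 0],
  [0.18, 0.5, 0],
  [0.18, 0.5, 0],
], fingers=[0, 0, 0, 0], roll=[0, 0, 0, 0])

```text
time_s: 6.45
eef_pos: [0.3955, -0.3242, 0.0563]
eef_rot: [0.619, 3.08, 0.0]
contact_force: [-0.2, -0.1, -0.6]
opening: -0.0001
grip_force: 0.0
```

```bash
cat > ptr.py <<'E'
# pointer angle from the top picture: brightness over wheel disc vs angle
from fit import *
P=[.5715,-.2653,-.0445]
s=snapshot("top");g=s["frame"].min(2).astype(float)
b=[]
for a in range(100,-101,-4):
    t=np.radians(a);r=np.linspace(.012,.023,12)
    q=W(P,np.c_[-.132+r*np.cos(t),-.062+r*np.sin(t),np.full(12,.047)])
    b.append(np.mean([cv2.getRectSubPix(g.astype(np.float32),(1,1),tuple(proj(s,x)))[0,0] for x in q]))
b=np.array(b);A=np.arange(100,-101,-4);w=np.clip(b-b.min()-.5*np.ptp(b),0,None)
print("pointer deg",(w*A).sum()/w.sum(),"peak",A[b.argmax()],b.max(),np.median(b))
st=manip.read_state();print(st["time_s"],st["eef_pos"],st["contact_force"])
E
python3 ptr.py
```

```text
pointer deg 31.55907510770659 peak 32 148.19626 56.049625
6.5 [ 0.3955 -0.3243  0.0563] [-0.0986  0.4081  0.472 ]
```

arm_command([
  [-0.1, 0.04, 0],
  [-0.2, 0.08, 0],
  [-0.2, 0.08, 0],
], fingers=[0, 0, 0], roll=[0, 0, 0])

```text
time_s: 6.88
eef_pos: [0.3971, -0.324, 0.056]
eef_rot: [-0.619, -3.079, -0.001]
contact_force: [-1.9, 1.6, -0.1]
opening: 0.0005
grip_force: 1.5
```

arm_command([
  [-0.1, 0.04, 0],
  [-0.1, 0.04, 0],
], fingers=[0, 0], roll=[0, 0])

```text
time_s: 7.12
eef_pos: [0.3976, -0.3237, 0.0557]
eef_rot: [-0.618, -3.077, -0.002]
contact_force: [-5.4, 1.4, 0.5]
opening: 0.0004
grip_force: 3.0
```

```bash
python3 ptr.py; python3 look.py p2 
```

```text
pointer deg 32.53728245828622 peak 32 145.85155 57.994167
7.175 [ 0.3976 -0.3238  0.0557] [-4.5861  1.4247  0.8197]
7.275 [ 0.3976 -0.3238  0.0557] [-5.6107  0.9591  1.0469]
scene 0.67 [0.0243 0.0132 0.    ] deg 30.970059723172348
top 0.4 [ 0.0156  0.0205 -0.    ] deg 55.248933741603075
```

View pics/p2.png

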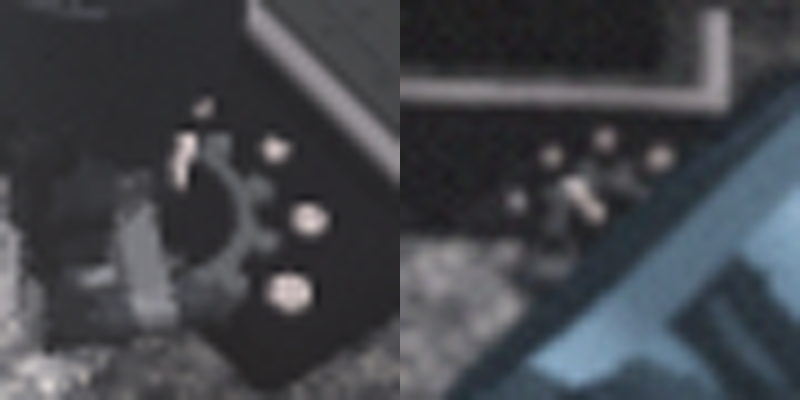

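Contact force is on the finger's inner face at a rib tip, which fixes the tip size: half width 11 mm, half thickness about 8 mm. I'll back off, go right, and enter deeper.

arm_command([
  [0.5, -0.17, 0],
  [0.94, -0.34, 0],
  [0.66, -1.1, 0],
  [0.38, -1.84, 0],
  [0.38, -1.84, 0],
], fingers=[0, 0, 0, 0, 0], roll=[0, 0, 0, 0, 0])

```text
time_s: 8.1
eef_pos: [0.3883, -0.3411, 0.0566]
eef_rot: [0.62, 3.079, -0.001]
contact_force: [-0.0, -0.6, -0.3]
opening: -0.0001
grip_force: 0.0
```

```bash
cat > rel.py <<'E'
from fit import *
P=[.5715,-.2653,-.0445]
ax=W(P,np.array([[-.132,-.062,.0]]))[0]
st=manip.read_state();d=(st["eef_pos"]-ax)*1000;c,s=np.cos(P[2]),np.sin(P[2])
print("iron rel mm",c*d[0]+s*d[1],-s*d[0]+c*d[1],d[2])
E
python3 rel.py; python3 ptr.py
```

```text
iron rel mm -47.692758406084074 -21.90555660220247 56.56701331202042
pointer deg 35.84704777876855 peak 32 155.39702 66.943436
8.15 [ 0.3881 -0.3405  0.0564] [ 0.4727 -0.3381  0.8159]
```

arm_command([
  [-0.45, 0.16, 0],
  [-0.89, 0.32, 0],
  [-0.89, 0.32, 0],
], fingers=[0, 0, 0], roll=[0, 0, 0])

```text
time_s: 8.52
eef_pos: [0.398, -0.3405, 0.0564]
eef_rot: [0.618, 3.08, -0.001]
contact_force: [-1.1, -1.2, 0.1]
opening: 0.0001
grip_force: 0.4
```

arm_command([
  [0.13, 0.35, 0],
  [0.26, 0.7, 0],
  [0.39, 1.05, 0],
  [0.52, 1.4, 0],
  [0.63, 1.72, 0],
], fingers=[0, 0, 0, 0, 0], roll=[0, 0, 0, 0, 0])

```text
time_s: 9.15
eef_pos: [0.3973, -0.3209, 0.0558]
eef_rot: [-0.619, -3.078, -0.003]
contact_force: [-3.0, 1.4, 0.9]
opening: -0.0
grip_force: 2.1
```

```bash
python3 rel.py; python3 ptr.py
```

```text
iron rel mm -39.59646963463858 -1.3434765563553617 55.78732644829125
pointer deg 3.159566282567739 peak 4 140.71104 56.75592
9.2 [ 0.3974 -0.3204  0.0557] [-3.7572  3.6182  0.4853]
```

One click is done and the pointer is now near 0°, the third dot. I'll retract and repeat.

arm_command([
  [0.5, -0.17, 0],
  [0.94, -0.34, 0],
  [0.6, -1.2, 0],
  [0.24, -2.21, 0],
  [0.24, -2.21, 0],
], fingers=[0, 0, 0, 0, 0], roll=[0, 0, 0, 0, 0])

```text
time_s: 9.82
eef_pos: [0.3878, -0.3431, 0.0566]
eef_rot: [0.621, 3.079, -0.001]
contact_force: [0.4, -0.7, 0.1]
opening: -0.0001
grip_force: 0.0
```

```bash
python3 rel.py; python3 ptr.py
```

```text
iron rel mm -48.083129237071375 -23.94196175410737 56.5745365815943
pointer deg -4.482575310377853 peak -4 158.62335 92.42643
9.875 [ 0.3876 -0.3424  0.0564] [-0.4666  0.448  -0.5866]
```

arm_command([
  [-0.45, 0.16, 0],
  [-0.91, 0.33, 0],
  [-0.91, 0.33, 0],
], fingers=[0, 0, 0], roll=[0, 0, 0])

```text
time_s: 10.25
eef_pos: [0.3977, -0.3419, 0.0563]
eef_rot: [0.618, 3.08, -0.0]
contact_force: [0.6, -0.4, 0.3]
opening: 0.0001
grip_force: 0.0
```

arm_command([
  [0.15, 0.4, 0],
  [0.3, 0.8, 0],
  [0.44, 1.2, 0],
  [0.58, 1.55, 0],
  [0.69, 1.88, 0],
], fingers=[0, 0, 0, 0, 0], roll=[0, 0, 0, 0, 0])

```text
time_s: 10.88
eef_pos: [0.3972, -0.321, 0.0559]
eef_rot: [-0.619, -3.078, -0.002]
contact_force: [-3.8, 0.9, -0.4]
opening: 0.0003
grip_force: 2.1
```

arm_command([
  [0.5, -0.17, 0],
  [1.4, -0.5, 0],
  [3.0, -1.1, 0],
  [3.7, -1.4, 0],
], fingers=[0, 0, 0, 0], roll=[0, 0, 0, 0])

```text
time_s: 11.38
eef_pos: [0.3572, -0.3205, 0.0562]
eef_rot: [-0.621, -3.079, -0.001]
contact_force: [0.5, 0.3, -0.4]
opening: 0.0002
grip_force: 0.0
```

```bash
python3 rel.py; python3 ptr.py; python3 look.py p3
```

```text
iron rel mm -79.60425256448302 -2.6548282959476985 56.201535575561145
pointer deg -40.53167299863092 peak -40 149.86302 62.77132
11.425 [ 0.3569 -0.3205  0.0561] [ 0.1291 -0.0769 -0.0028]
11.525 [ 0.3581 -0.3209  0.0564] [ 0.0848  0.4561 -0.0688]
scene 0.95 [ 0.0212 -0.0102  0.    ] deg -23.17796835893653
top 0.6 [ 0.0191 -0.0176 -0.    ] deg -40.20421359466315
```

View pics/p3.png

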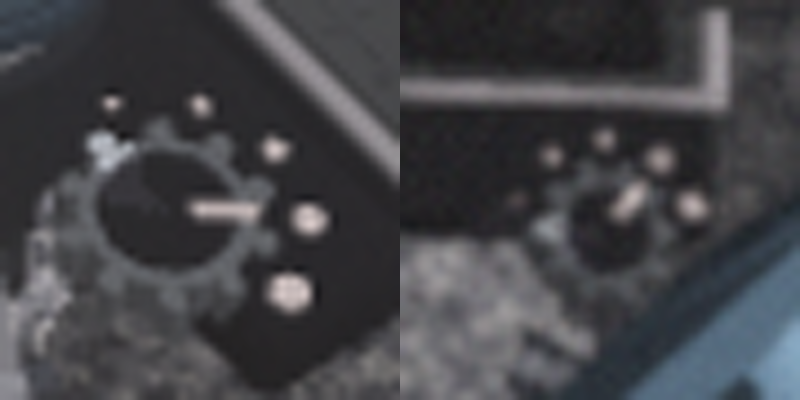

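The wheel stands at the fourth dot. In the left half the pointer tip is at (258,210), with the dot at (308,218) in line. Next is the lid: up and over its handle.

arm_command([
  [0, 0, -6],
  [0, 0, -12],
  [0, 0, -18],
  [0, 0, -20.5],
], fingers=[0, 0, 0, 0], roll=[0, 0, 0, 0])

```text
time_s: 12.22
eef_pos: [0.3598, -0.3219, 0.2657]
eef_rot: [0.617, 3.075, -0.007]
contact_force: [-0.6, 0.6, -0.2]
opening: 0.0001
grip_force: 0.0
```

arm_command([
  [-3.6, 3.6, 0],
  [-7.2, 7.2, 0],
  [-10.6, 10.8, 0],
  [-10.6, 10.8, 2],
  [-10.6, 10.8, 3],
], fingers=[0, 0, 0, 0, 0], roll=[0, 0, 0, 0, 0])

```text
time_s: 12.85
eef_pos: [0.4982, -0.261, 0.2299]
eef_rot: [-0.616, -3.079, -0.002]
contact_force: [-0.6, 0.2, -0.6]
opening: 0.0002
grip_force: 0.0
```

```bash
python3 - <<'E'
from fit import *
P=[.5715,-.2653,-.0445]
st=manip.read_state();print(st["time_s"],st["eef_pos"],st["contact_force"])
o=[]
for c in("scene","top"):
    s=snapshot(c);u,v=proj(s,[.5,-.262,.18]).round().astype(int);f=s["frame"][v-50:v+50,u-50:u+50].copy()
    o.append(cv2.resize(f,(400,400),interpolation=2))
    for a in (24,29,34):
        t=np.radians(a);L=[[.088-.199*np.cos(t)+.025*np.sin(t),0,.062+.199*np.sin(t)+.025*np.cos(t)]]
        q=proj(s,W(P,np.array(L))[0])-[u-50,v-50];cv2.circle(o[-1],tuple((q*4).astype(int)),3,(0,0,255),-1)
        print(a,W(P,np.array(L)))
cv2.imwrite("pics/l1.png",np.hstack(o))
E
```

```text
12.85 [ 0.4982 -0.261   0.2299] [-0.5876  0.1774 -0.5593]
24 [[ 0.488  -0.2616  0.1658]]
29 [[ 0.4976 -0.262   0.1803]]
34 [[ 0.5086 -0.2625  0.194 ]]
24 [[ 0.488  -0.2616  0.1658]]
29 [[ 0.4976 -0.262   0.1803]]
34 [[ 0.5086 -0.2625  0.194 ]]
```

View pics/l1.png

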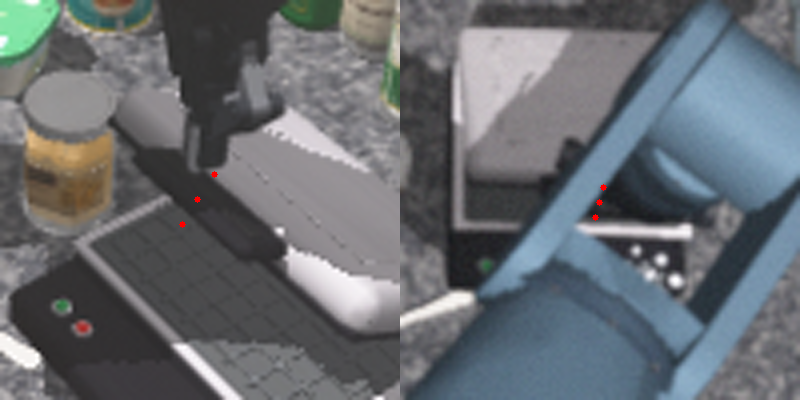

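arm_command([
  [0, 0, 1.2],
  [0.1, 0, 2.4],
  [0.5, -0.2, 3.4],
  [1.0, -0.4, 4.4],
  [1.57, -0.65, 5.4],
], fingers=[0, 0, 0, 0, 0], roll=[0, 0, 0, 0, 0])

```text
time_s: 13.58
eef_pos: [0.4808, -0.2619, 0.1767]
eef_rot: [0.619, 3.08, 0.0]
contact_force: [1.2, 1.2, 0.9]
opening: 0.0
grip_force: 0.5
```

arm_command([
  [0.25, -0.1, 0.7],
  [0.5, -0.2, 1.4],
  [0.8, -0.35, 2.1],
  [1.0, -0.42, 2.7],
  [1.2, -0.5, 3.3],
], fingers=[0, 0, 0, 0, 0], roll=[0, 0, 0, 0, 0])

```text
time_s: 14.2
eef_pos: [0.4681, -0.262, 0.144]
eef_rot: [0.619, 3.08, -0.0]
contact_force: [0.9, 0.6, 0.8]
opening: -0.0001
grip_force: 0.4
```

arm_command([
  [0.2, -0.06, 0.7],
  [0.35, -0.1, 1.3],
  [0.5, -0.14, 1.9],
  [0.6, -0.17, 2.5],
  [0.7, -0.2, 3.1],
], fingers=[0, 0, 0, 0, 0], roll=[0, 0, 0, 0, 0])

```text
time_s: 14.82
eef_pos: [0.4608, -0.2611, 0.1129]
eef_rot: [0.619, 3.08, -0.0]
contact_force: [-0.4, -0.3, 0.5]
opening: -0.0001
grip_force: 0.5
```

arm_command([
  [0.02, 0, 0.2],
  [0.04, 0, 0.4],
  [0.05, 0, 0.6],
  [0.05, 0, 0.6],
], fingers=[0, 0, 0, 0], roll=[0, 0, 0, 0])

```text
time_s: 15.32
eef_pos: [0.4604, -0.2608, 0.109]
eef_rot: [-0.618, -3.079, 0.0]
contact_force: [-6.4, 5.0, 15.9]
opening: -0.0003
grip_force: 8.0
```

```bash
python3 - <<'E'
from fit import *
P=[.5715,-.2653,-.0445]
st=manip.read_state();print(st["time_s"],st["eef_pos"],st["contact_force"])
o=[]
for c in("scene","top"):
    s=snapshot(c);u,v=proj(s,[.52,-.262,.08]).round().astype(int);f=s["frame"][v-50:v+50,u-50:u+50].copy()
    o.append(cv2.resize(f,(400,400),interpolation=2))
    for L in([-.085,.1,.096],[-.085,-.1,.096],[-.111,.05,.087],[-.111,-.05,.087]):
        q=proj(s,W(P,np.array([L]))[0])-[u-50,v-50];cv2.circle(o[-1],tuple((q*4).astype(int)),2,(0,0,255),-1)
cv2.imwrite("pics/l2.png",np.hstack(o))
E
```

```text
15.325 [ 0.4604 -0.2608  0.109 ] [-6.4161  4.9816 15.8947]
```

View pics/l2.png

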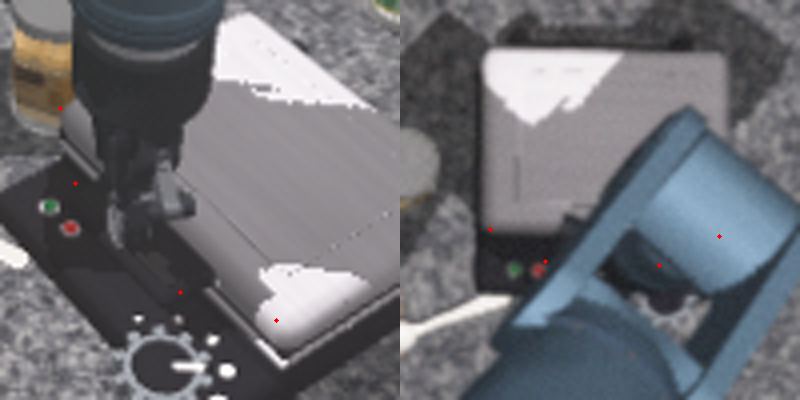

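The lid is against its stop: TCP z is 0.109 as predicted, with 16 N. The picture shows it lying flat on the body with the pointer still at the fourth dot. I'll lift clear now.

arm_command([
  [0, 0, -1],
  [0, 0, -4],
  [0, 0, -9],
  [2.5, -1, -14],
  [6, -2.5, -16],
], fingers=[0, 0, 0, 0, 0], roll=[0, 0, 0, 0, 0])

```text
time_s: 16.05
eef_pos: [0.3962, -0.2617, 0.271]
eef_rot: [0.616, 3.076, -0.005]
contact_force: [-0.3, 0.4, 0.7]
opening: -0.0003
grip_force: 0.0
```

arm_command([
  [-1, 5, 0],
  [-2, 10, 0],
  [-2, 14, 0],
  [-2, 14, 0],
], fingers=[0, 0, 0, 0], roll=[0, 0, 0, 0])

```text
time_s: 16.55
eef_pos: [0.4686, -0.1372, 0.2675]
eef_rot: [0.613, 3.081, 0.001]
contact_force: [0.5, 0.1, 0.2]
opening: 0.0
grip_force: 0.0
```

```bash
python3 ptr.py; python3 - <<'E'
from fit import *
P=[.5715,-.2653,-.0445]
for c in("scene","top"):
    s=snapshot(c);cv2.imwrite(f"pics/end_{c}.png",s["frame"])
    print("want handle",proj(s,W(P,np.array([[-.111,0,.087]]))[0])[::-1])
    for n in("lid_handle","teaspoon","honey_jar"):
        print(c,n,[(round(r["confidence"],2),np.array(r["centre"])*[400,640]) for r in finder.landmark_of(c,n)[:1]])
E
```

```text
pointer deg -40.46218832664929 peak -40 224.16664 92.30027
16.6 [ 0.4682 -0.1385  0.2674] [ 0.2298 -0.0877  0.0134]
want handle [262.0019 364.502 ]
scene lid_handle [(0.94, array([261.28 , 365.504]))]
scene teaspoon [(0.51, array([261.52 , 316.608]))]
scene honey_jar [(0.74, array([229.2  , 345.216]))]
want handle [217.9407 406.6783]
top lid_handle [(0.67, array([219.8, 406.4]))]
top teaspoon [(0.41, array([232.2  , 366.528]))]
top honey_jar [(0.61, array([198.2  , 355.008]))]
```

```bash
python3 -c "
from bench import job
print(job.sign_off())"
```

```text
the job is handed in; nothing more can be done
None
```

The browning wheel is set to the fourth dot, the lid is pushed all the way down onto its stop, the arm is clear of everything, and the job is handed in at about 17 s.

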